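Find the worn vibration mount by feel and flag it

ROBOT

A 7-joint arm with a two-finger parallel gripper is mounted at the origin on the work surface. World frame = base frame: x ahead of the robot, y to its left, z up, the work surface at z = 0. Lengths are in m, angles in rad, forces in N, time in s.
With the tool pointing down it reaches from about 0.4 to 0.875 m from the base axis. Payload 19.3 kg.
Tool frame: the origin (TCP) lies at the very end of the fingers, on their centre line; the grasp point (between the pads) lies 19 mm behind it; z points along the fingers, y is the direction in which the jaws open and shut (so a half turn about z gives the same grasp; the last joint's range is limited). The gripper opens to 85 mm and grips with 20 to 120 N. Pads are 22 mm wide; open, the fingers measure 114 mm over their backs; the gripper's body (76 mm by 85 mm) begins 54 mm behind the grasp point. The pads swing forward as they close: fully open they stand 13 mm farther back than shut.
Start: joints at [1.095, 0.521, -0.036, 1.599, 0.021, 1.021, -0.113], TCP at [0.247, -0.574, 0.198] pointing down, gripper open.
Joint ranges: [-2.91, 2.91], [-0.3, 2.13], [-1.5, 1.42], [0.17, 2.43], [-1.26, 4.41], [0.16, 1.93], [-2.52, 2.52]. Speed limits (rad/s): [1.89, 1.89, 2.39, 2.39, 3.01, 3.01, 3.01].

INTERFACE

Orientations are given as [roll, pitch, yaw] about the fixed x, y, z axes, in that order (R = Rz(yaw) Ry(pitch) Rx(roll)).
In Python, from workcell import telemetry, imaging, ticket gives the robot as it stands.
- The arm moves only by the tool carry_out, never from a script. Its argument "series" is a list of rows, each a list of 7 numbers: the shift along the tool's x, y, z in m, then the turn, a rotation vector about the tool's x, y, z in rad, then the closure in counts, from 0 (fully open) to 255 (shut). In form: [[tx, ty, tz, ax, ay, az, jaw], ...]. A call has 1 to 10 rows; each row is the pose to reach, as a shift and turn from the pose commanded when the call began, along the tool's axes at that moment; what a row does not reach only later rows make up. A row lasts 1/8 s, in which the tool goes at most 62.5 mm and 10.7 degrees, less where a joint would pass 70% of its speed; a pose out of reach is approached as far as the arm can. A call with a gripper value outside its range is refused whole. The fingers move at their own pace and stop on an object; "force" is the grip in N (left out, the last holds). Time passes only in rows, so rows that repeat a pose let the fingers close. It gives the time, the measured TCP pose, the force and the opening at its end, in the units of the state.
- telemetry.observe(): the state, without advancing time (a new reading comes with each control period).
- imaging.grab_frame(name): name is "side" or "top"; returns (picture, depth): 400x640x3 uint8, blue, green, red; 400x640 float32, m along the optical axis (not along the pixel's ray), 0 where there is no reading.
- imaging.camera_info(name): a dict with "mtx" (3x3 intrinsics, pixels), "extrinsics" (4x4, takes a point from camera to world coordinates). Camera axes: x right, y down, z forward; pixel columns grow to the right and rows downward; lengths in m; the calibration is good to about 2 mm. A picture is of the moment at which its call begins. camera_info takes no time and is no camera call.
- ticket.job_done(): hands the job in, once; it reports no verdict.
The state is a dict: "clock": time; "qpos": joint angles; "qd": joint speeds; "joint_efforts": joint torques, N m; "position": TCP position; "tool_rot": TCP orientation; "force": force on the tool from outside, world axes, zero at the start; "moment": the same for the moment, N m; "grip_width": finger opening in m.
Only numpy, scipy, OpenCV 4.12 (cv2) and the standard library are available. Lean on these libraries where they do the work, as an engineer would, in place of code of your own. Each camera call takes 0.05 s, during which the arm holds its last target.

TASK

Three vibration mounts stand on the lab bench, alike to look at, but one has a worn, softer spring: with closed fingertips press down the round pad of each by several millimetres, one after another from the robot's left to its right, to feel which gives most easily. Then push the tag of that softest mount all the way down until it lies level, and take the hand away. Leave the other two tags up, and do not lift, grip or shove the mounts or disturb the things around them.

Things in the scene. Friction and masses are not known exactly. Their poses are not given: they have to be found in the camera images.
- mount_a: One of three look-alike vibration mounts (its letter tells nothing), loose, 0.7 to 0.95 kg, standing some 160 mm or more apart in y; the robot's left is +y. Steel plate 150 x 70 x 8 mm, own x from -45 to +105 mm; aluminium spring cup 60 mm across, 38 mm high. Origin: underside of the plate, below the pad's centre. Own +x points from pad to tag, within 0.35 rad of world +x.
- pad_a_top (a point): Centre of the top of mount_a's round black rubber pad, 50 mm across, 10 mm thick, 70 mm above the work surface when free. Pushed straight down it gives against its spring; let go, it comes back up. Counts as pressed when 2 mm or more down for 0.1 s.
- pad_a (a joint): How far mount_a's pad is pressed down, m: 0 free, 0.014 at the stop. Push force = k x (travel + 0.0025 m); the three springs have k of about 300, 600 and 1000 N/m, and which mount has which is not known: 8 mm down takes about 3, 6 and 10 N.
- tag_a (a joint): Hinge of mount_a's white tag, rad: 0 is raised 0.65 rad (37 degrees) above level, 0.65 is down, level, at its stop; starts at 0 to 0.15. A stiff hinge: stays where it is left; about 1.3 N at the push point moves it. The hinge runs along the mount's y, 46 mm ahead (own +x) of the pad's centre, 22 mm above the work surface.
- tag_a_push (a point): Push point on mount_a's tag: on its upper face, on its centre line to within 0.5 mm, 40 mm from the hinge. The tag is a flat white paddle 52 x 34 x 4 mm sloping up and away from the pad. Raised, this point is up to 48 mm above the work surface; down, it is 24 mm above it and 86 mm ahead (mount's +x) of the pad's centre.
- mount_b: One of three look-alike vibration mounts (its letter tells nothing), loose, 0.7 to 0.95 kg, standing some 160 mm or more apart in y; the robot's left is +y. Steel plate 150 x 70 x 8 mm, own x from -45 to +105 mm; aluminium spring cup 60 mm across, 38 mm high. Origin: underside of the plate, below the pad's centre. Own +x points from pad to tag, within 0.35 rad of world +x.
- pad_b_top (a point): Centre of the top of mount_b's round black rubber pad, 50 mm across, 10 mm thick, 70 mm above the work surface when free. Pushed straight down it gives against its spring; let go, it comes back up. Counts as pressed when 2 mm or more down for 0.1 s.
- pad_b (a joint): How far mount_b's pad is pressed down, m: 0 free, 0.014 at the stop. Push force = k x (travel + 0.0025 m); the three springs have k of about 300, 600 and 1000 N/m, and which mount has which is not known: 8 mm down takes about 3, 6 and 10 N.
- tag_b (a joint): Hinge of mount_b's white tag, rad: 0 is raised 0.65 rad (37 degrees) above level, 0.65 is down, level, at its stop; starts at 0 to 0.15. A stiff hinge: stays where it is left; about 1.3 N at the push point moves it. The hinge runs along the mount's y, 46 mm ahead (own +x) of the pad's centre, 22 mm above the work surface.
- tag_b_push (a point): Push point on mount_b's tag: on its upper face, on its centre line to within 0.5 mm, 40 mm from the hinge. The tag is a flat white paddle 52 x 34 x 4 mm sloping up and away from the pad. Raised, this point is up to 48 mm above the work surface; down, it is 24 mm above it and 86 mm ahead (mount's +x) of the pad's centre.
- mount_c: One of three look-alike vibration mounts (its letter tells nothing), loose, 0.7 to 0.95 kg, standing some 160 mm or more apart in y; the robot's left is +y. Steel plate 150 x 70 x 8 mm, own x from -45 to +105 mm; aluminium spring cup 60 mm across, 38 mm high. Origin: underside of the plate, below the pad's centre. Own +x points from pad to tag, within 0.35 rad of world +x.
- pad_c_top (a point): Centre of the top of mount_c's round black rubber pad, 50 mm across, 10 mm thick, 70 mm above the work surface when free. Pushed straight down it gives against its spring; let go, it comes back up. Counts as pressed when 2 mm or more down for 0.1 s.
- pad_c (a joint): How far mount_c's pad is pressed down, m: 0 free, 0.014 at the stop. Push force = k x (travel + 0.0025 m); the three springs have k of about 300, 600 and 1000 N/m, and which mount has which is not known: 8 mm down takes about 3, 6 and 10 N.
- tag_c (a joint): Hinge of mount_c's white tag, rad: 0 is raised 0.65 rad (37 degrees) above level, 0.65 is down, level, at its stop; starts at 0 to 0.15. A stiff hinge: stays where it is left; about 1.3 N at the push point moves it. The hinge runs along the mount's y, 46 mm ahead (own +x) of the pad's centre, 22 mm above the work surface.
- tag_c_push (a point): Push point on mount_c's tag: on its upper face, on its centre line to within 0.5 mm, 40 mm from the hinge. The tag is a flat white paddle 52 x 34 x 4 mm sloping up and away from the pad. Raised, this point is up to 48 mm above the work surface; down, it is 24 mm above it and 86 mm ahead (mount's +x) of the pad's centre.
- vial: Amber glass vial, 28 mm across, 55 mm tall. Loose bystander standing 70 to 110 mm behind (robot's side of) one of the pads. Origin: centre of its underside.
- jar: White plastic jar, 40 mm across, 60 mm tall. Loose bystander standing 70 to 110 mm behind (robot's side of) one of the pads. Origin: centre of its underside.
- weight: Brass balance weight with a knob, 32 mm across, 50 mm tall. Loose bystander standing 70 to 110 mm behind (robot's side of) one of the pads. Origin: centre of its underside.
- spray: White spray bottle, 80 mm across, 210 mm tall, loose bystander beyond the mounts on the left. Origin: centre of its underside.
- rack: Blue tube rack, 85 x 125 x 49 mm, loose bystander beyond the mounts. Origin: centre of its underside.
- gloves: Glove carton, 120 x 220 x 77 mm, loose bystander on the right. Origin: centre of its underside.
- driver: Screwdriver lying on the bench on the right, near the robot; about 200 mm long, 30 mm thick; loose bystander. Origin on its underside, near mid-length.

How it is judged:
On the way, in this order (a step that is already met when the one before it is completed fails the run):
1. the pad of the left mount is pressed down (((world y of mount_a above 0.105 m and value of joint pad_a above 0.002 m) or (world y of mount_b above 0.105 m and value of joint pad_b above 0.002 m) or (world y of mount_c above 0.105 m and value of joint pad_c above 0.002 m))), for 0.1 s.
2. the pad of the middle mount is pressed down (((world y of mount_a between -0.105 and 0.105 m and value of joint pad_a above 0.002 m) or (world y of mount_b between -0.105 and 0.105 m and value of joint pad_b above 0.002 m) or (world y of mount_c between -0.105 and 0.105 m and value of joint pad_c above 0.002 m))), for 0.1 s.
3. the pad of the right mount is pressed down (((world y of mount_a below -0.105 m and value of joint pad_a above 0.002 m) or (world y of mount_b below -0.105 m and value of joint pad_b above 0.002 m) or (world y of mount_c below -0.105 m and value of joint pad_c above 0.002 m))), for 0.1 s.
4. the tag of the softest mount is pushed down; the judge knows the softest by a push point 0.3 mm off centre, far too little to see (((y of tag_a_push in the frame of mount_a above 0 m and value of joint tag_a above 0.55 rad) or (y of tag_b_push in the frame of mount_b above 0 m and value of joint tag_b above 0.55 rad) or (y of tag_c_push in the frame of mount_c above 0 m and value of joint tag_c above 0.55 rad))), for 0.1 s.
At the end, for the whole second after the job is handed in: The softest mount's tag is down (within 0.1 rad of its stop), the other two tags are up (joint under 0.3 rad), all pads are back up, and the mounts stand flat, at rest, within 30 mm of where they began; every bystander is within 30 mm of where it stood (((y of tag_a_push in the frame of mount_a above 0 m and value of joint tag_a above 0.55 rad) or (y of tag_b_push in the frame of mount_b above 0 m and value of joint tag_b above 0.55 rad) or (y of tag_c_push in the frame of mount_c above 0 m and value of joint tag_c above 0.55 rad)) and (y of tag_a_push in the frame of mount_a above 0 m or value of joint tag_a below 0.3 rad) and (y of tag_b_push in the frame of mount_b above 0 m or value of joint tag_b below 0.3 rad) and (y of tag_c_push in the frame of mount_c above 0 m or value of joint tag_c below 0.3 rad) and value of joint each of pad_a, pad_b, pad_c below 0.0015 m and distance of each of mount_a, mount_b, mount_c, vial, jar, weight, spray, rack, gloves, driver from where it was at the start of the episode below 0.03 m and angle between each of mount_a, mount_b, mount_c's own z axis and vertical below 0.05 rad and linear speed of each of mount_a, mount_b, mount_c below 0.02 m/s and velocity of joint each of tag_a, tag_b, tag_c below 0.05 rad/s); the robot touches nothing.
It fails at once if the tag of a mount that is not the softest is pushed down (joint over 0.3 rad) ((y of tag_a_push in the frame of mount_a below 0 m and value of joint tag_a above 0.3 rad) or (y of tag_b_push in the frame of mount_b below 0 m and value of joint tag_b above 0.3 rad) or (y of tag_c_push in the frame of mount_c below 0 m and value of joint tag_c above 0.3 rad)).
It fails at once if a mount is lifted (over 8 mm) or tipped (over 0.2 rad) (height (world z) of any of mount_a, mount_b, mount_c above 0.008 m or angle between any of mount_a, mount_b, mount_c's own z axis and vertical above 0.2 rad).
It fails at once if a mount is shoved more than 30 mm (distance of any of mount_a, mount_b, mount_c from where it was at the start of the episode above 0.03 m).
It fails at once if a bystander is moved or lifted more than 30 mm (distance of any of vial, jar, weight, spray, rack, gloves, driver from where it was at the start of the episode above 0.03 m).
It also fails if it takes over 56 s, if anything falls off the work surface, if the arm or the gripper's body presses on something with over 40 N, if the wrist force passes 120 N, or if a joint passes its speed limit or range.

## Working session

There is one attempt and no reset: what is moved stays moved. The work goes in short steps, Python scripts to look and compute and a tool call to move; the robot and the scene stay as the last step left them, time stands still between calls to the robot, and variables do not carry over. Pictures are saved under pics/ and viewed, and the job is handed in when it is done.

Besides the shell and the picture viewer there is one more tool, called after "Emit:" by a JSON object that holds its "op" and its "data". carry_out: Moves the arm, as the interface text tells. Its arguments: {"type":"object","properties":{"series":{"type":"array"},"force":{"type":"number"}},"required":["series"]}

```bash
mkdir -p pics; ls; python3 - <<'E'
from workcell import telemetry, imaging
import cv2, numpy as np
s=telemetry.observe(); print(s)
for n in ("side","top"):
    p,d=imaging.grab_frame(n); cv2.imwrite(f"pics/{n}0.png",p); np.save(f"pics/{n}0.npy",d)
    c=imaging.camera_info(n); print(n,c)
E
```

```text
pics
{'clock': 0.0, 'qpos': array([ 1.09480423,  0.52202066, -0.03632455,  1.59998967,  0.02118181,
        1.02113809, -0.11278617]), 'qd': array([ 0.00065289, -0.00066227,  0.00048836,  0.00146501, -0.00100309,
        0.00121018,  0.00139153]), 'joint_efforts': array([-1.42959470e-03, -9.27121139e+01,  1.97915956e+00, -3.69925654e+01,
        1.78876030e-02,  8.33660684e-03,  6.34921867e-05]), 'position': array([ 0.2465317 , -0.57390663,  0.19782822]), 'tool_rot': array([-3.14042334e+00,  7.09009304e-05,  4.05783684e-01]), 'force': array([-0.08102315, -1.01590765, -0.00131706]), 'moment': array([-0.0264729 ,  0.02344624, -0.00436789]), 'grip_width': 0.0853288960470538}
side {'mtx': array([[436.70245028,   0.        , 317.86690568],
       [  0.        , 436.70245028, 201.23253942],
       [  0.        ,   0.        ,   1.        ]]), 'extrinsics': array([[-0.72433426, -0.45736144,  0.51590734, -0.11616973],
       [-0.6892211 ,  0.46110782, -0.55888626,  0.70050528],
       [ 0.01772412, -0.7603947 , -0.64921935,  0.89909107],
       [ 0.        ,  0.        ,  0.        ,  1.        ]])}
top {'mtx': array([[430.20086207,   0.        , 314.97084793],
       [  0.        , 430.20086207, 196.40952326],
       [  0.        ,   0.        ,   1.        ]]), 'extrinsics': array([[ 3.71211180e-03, -9.77186821e-01,  2.12349093e-01,
         2.98562597e-01],
       [-9.99993042e-01, -3.70584464e-03,  4.27519756e-04,
        -3.22928992e-02],
       [ 3.69166074e-04, -2.12349202e-01, -9.77193778e-01,
         1.24279199e+00],
       [ 0.00000000e+00,  0.00000000e+00,  0.00000000e+00,
         1.00000000e+00]])}
```

View pics/top0.png

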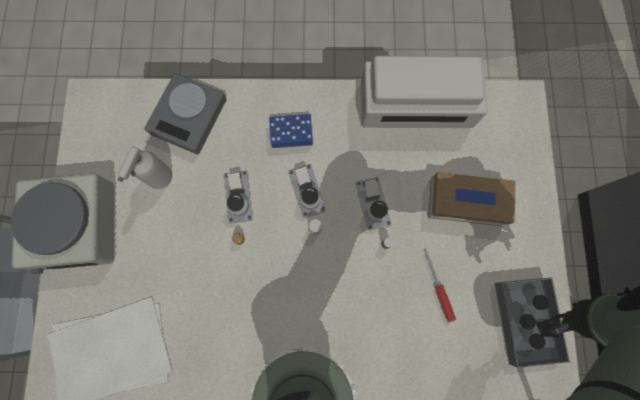

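View pics/side0.png

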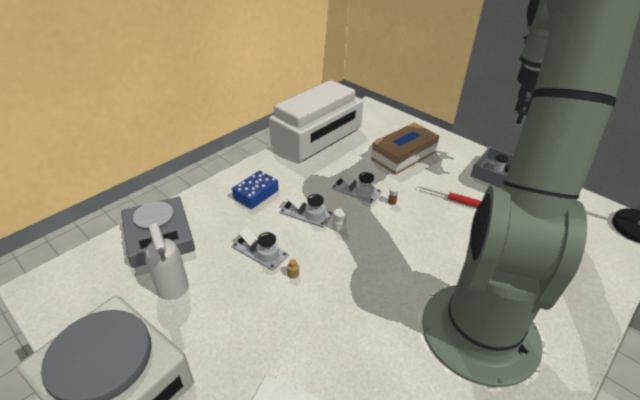

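The top view shows three mounts, with pads near (237,203), (310,195) and (378,210) and tags above them. Small bystanders sit at about (238,238), (315,226) and (385,243). Next I'll measure the pads using depth.

```bash
cat > h.py <<'E'
from workcell import telemetry, imaging
import cv2, numpy as np
def cloud(n,d):
    c=imaging.camera_info(n); K=c["mtx"];T=c["extrinsics"]
    v,u=np.mgrid[0:d.shape[0],0:d.shape[1]]
    P=np.stack([(u-K[0,2])/K[0,0]*d,(v-K[1,2])/K[1,1]*d,d],-1)@T[:3,:3].T+T[:3,3]
    P[d<=0]=np.nan
    return P
E
python3 - <<'E'
from h import *
for n in("top","side"):
    d=np.load(f"pics/{n}0.npy"); p=cv2.imread(f"pics/{n}0.png"); P=cloud(n,d)
    print(n,"table z",np.nanmedian(P[...,2][(abs(P[...,0]-.45)<.05)&(abs(P[...,1]-.25)<.05)]))
    roi=(P[...,0]>.4)&(P[...,0]<.8)&(abs(P[...,1])<.28)
    for nm,lo,hi in(("pad",.062,.082),("all",.005,.095)):
        m=(roi&(P[...,2]>lo)&(P[...,2]<hi)).astype(np.uint8)
        k,L,st,_=cv2.connectedComponentsWithStats(m)
        for i in range(1,k):
            if st[i,4]<40: continue
            Q=P[L==i]; print(nm,st[i],Q.mean(0).round(4),"mid",((Q.min(0)+Q.max(0))/2).round(4),"ext",np.ptp(Q,axis=0).round(3))
    x0=dict(top=(200,140,400,260),side=(210,150,420,290))[n]
    cv2.imwrite(f"pics/{n}0z.png",cv2.resize(p[x0[1]:x0[3],x0[0]:x0[2]],None,fx=4 if n=="top" else 3.8,fy=4 if n=="top" else 3.8,interpolation=cv2.INTER_CUBIC))
E
```

```text
top table z -0.000349735416617758
pad [363 114  39   9  84] [ 0.7788 -0.2147  0.0738] mid [ 0.7844 -0.2245  0.0721] ext [0.02 0.11 0.02]
pad [301 187  17  18 243] [ 0.5571 -0.0151  0.0694] mid [ 0.557 -0.015  0.07 ] ext [0.048 0.045 0.012]
pad [226 194  18  17 251] [0.5367 0.1921 0.0692] mid [0.5369 0.1922 0.0687] ext [0.047 0.048 0.013]
pad [370 200  18  18 248] [ 0.5191 -0.2073  0.0692] mid [ 0.5197 -0.2082  0.0686] ext [0.049 0.048 0.012]
all [361 112  42  17 388] [ 0.7792 -0.2201  0.0563] mid [ 0.787  -0.2242  0.0503] ext [0.026 0.111 0.089]
all [ 269  117   44   31 1233] [0.7551 0.0435 0.042 ] mid [0.7586 0.042  0.0301] ext [0.083 0.128 0.05 ]
all [ 288  164   38   54 1082] [ 0.5793 -0.0062  0.0312] mid [ 0.5856 -0.0062  0.0406] ext [0.16  0.11  0.071]
all [ 224  171   28   52 1085] [0.561  0.1926 0.0318] mid [0.5667 0.1958 0.04  ] ext [0.155 0.085 0.07 ]
all [ 355  177   36   54 1108] [ 0.5425 -0.1979  0.0311] mid [ 0.5474 -0.2001  0.0398] ext [0.159 0.1   0.07 ]
all [308 219  14  16 182] [ 0.4706 -0.0308  0.0517] mid [ 0.4729 -0.0308  0.0355] ext [0.038 0.037 0.06 ]
all [231 2
[... 688 characters left out ...]
215   0.0545] mid [ 0.7858 -0.222   0.0506] ext [0.028 0.116 0.089]
all [ 232  171   46   38 1034] [0.7505 0.0545 0.0362] mid [0.7576 0.0438 0.0289] ext [0.084 0.133 0.048]
all [332 170  49  33 829] [ 0.5372 -0.1935  0.0301] mid [ 0.5422 -0.1984  0.0388] ext [0.149 0.096 0.068]
all [387 187  11  18 143] [ 0.4257 -0.2275  0.0349] mid [ 0.4281 -0.2328  0.0313] ext [0.028 0.03  0.052]
all [ 279  192   67   39 1220] [ 0.5505 -0.0049  0.0324] mid [ 0.5522 -0.0047  0.0384] ext [0.199 0.111 0.067]
all [ 232  227   56   43 1172] [0.5528 0.2037 0.0313] mid [0.5625 0.1974 0.0385] ext [0.15  0.089 0.067]
all [287 259  12  19 177] [0.4364 0.1934 0.03  ] mid [0.4409 0.1912 0.0284] ext [0.032 0.031 0.046]
```

Emit:
{"op": "carry_out", "data": {"series": [[0, 0, -0.05, 0, 0, 0, 255], [0.04, -0.026, -0.05, 0, 0, 0, 255], [0.09, -0.058, -0.05, 0, 0, 0, 255], [0.14, -0.09, -0.05, 0, 0, 0, 255], [0.19, -0.122, -0.05, 0, 0, 0, 255], [0.24, -0.154, -0.05, 0, 0, 0, 255], [0.29, -0.186, -0.04, 0, 0, 0, 255], [0.34, -0.218, -0.03, 0, 0, 0, 255], [0.38, -0.244, -0.02, 0, 0, 0, 255]], "force": 40}}

```text
clock: 1.23
position: [0.5005, -0.1978, 0.218]
tool_rot: [-3.141, -0.0, 0.407]
force: [0.8, -0.4, -0.5]
grip_width: -0.0002
```

```bash
python3 - <<'E'
from h import *
for n in("top","side"):
    d=np.load(f"pics/{n}0.npy"); P=cloud(n,d)
    for nm,c in(("L",(.537,.1925)),("M",(.557,-.0145)),("R",(.519,-.207))):
        X,Y,Z=P[...,0]-c[0],P[...,1]-c[1],P[...,2]
        r=np.hypot(X,Y)
        m=(r<.12)&(X>-.04)&(Z>.004)&(Z<.06)
        if nm: 
            q=np.float32(np.c_[P[...,0][m],P[...,1][m]])
            t=m&(r>.06)&(r<.11)&(Z>.016)&(X>.04)
            # tag centre direction
            tc=np.array([X[t].mean(),Y[t].mean()])
            far=m&(r>.055)&(X>0)
            print(n,nm,"rect",cv2.minAreaRect(q),"tag dir",np.arctan2(tc[1],tc[0]).round(3),"top z",np.percentile(Z[t],98).round(4),t.sum(),"far dir",np.arctan2(Y[far].mean(),X[far].mean()).round(3))
E
```

```text
top L rect ((0.5679183006286621, 0.18161776661872864), (0.2195422649383545, 0.1503140926361084), 78.54446411132812) tag dir 0.141 top z 0.0555 146 far dir 0.122
top M rect ((0.5952001214027405, -0.01581619679927826), (0.1566745936870575, 0.21668364107608795), 1.400989294052124) tag dir 0.308 top z 0.052 135 far dir 0.274
top R rect ((0.5574278235435486, -0.2031646966934204), (0.15682637691497803, 0.22670403122901917), 1.6298543214797974) tag dir 0.227 top z 0.0522 142 far dir 0.24
side L rect ((0.5709328651428223, 0.16881196200847626), (0.14818216860294342, 0.13142287731170654), 8.494857788085938) tag dir 0.161 top z 0.0519 154 far dir 0.269
side M rect ((0.5781823992729187, -0.006883800029754639), (0.1647578626871109, 0.1204192116856575), 61.0765495300293) tag dir 0.329 top z 0.0513 116 far dir 0.437
side R rect ((0.5530849099159241, -0.19842968881130219), (0.09721510857343674, 0.1476367861032486), 89.54615020751953) tag dir 0.234 top z 0.051 99 far dir 0.33
```

Emit:
{"op": "carry_out", "data": {"series": [[0.025, -0.046, 0, 0, 0, 0, 255], [0.055, -0.1, 0, 0, 0, 0, 255], [0.085, -0.155, 0.01, 0, 0, 0, 255], [0.115, -0.21, 0.03, 0, 0, 0, 255], [0.145, -0.265, 0.055, 0, 0, 0, 255], [0.172, -0.315, 0.08, 0, 0, 0, 255], [0.188, -0.344, 0.11, 0, 0, 0, 255], [0.188, -0.344, 0.135, 0, 0, 0, 255], [0.188, -0.344, 0.135, 0, 0, 0, 255], [0.188, -0.344, 0.135, 0, 0, 0, 255]]}}

```text
clock: 2.48
position: [0.537, 0.1898, 0.0843]
tool_rot: [3.141, -0.001, 0.405]
force: [0.7, 0.1, 0.5]
grip_width: -0.0004
```

```bash
python3 - <<'E'
from h import *
p,d=imaging.grab_frame("side"); cv2.imwrite("pics/s1.png",cv2.resize(p[100:320,170:450],None,fx=2.8,fy=2.7))
s=telemetry.observe(); print(s['clock'],s['position'],s['force'])
E
```

```text
2.525 [0.53718665 0.18978032 0.08460228] [ 1.07459117 -0.34835894 -0.5029221 ]
```

View pics/s1.png

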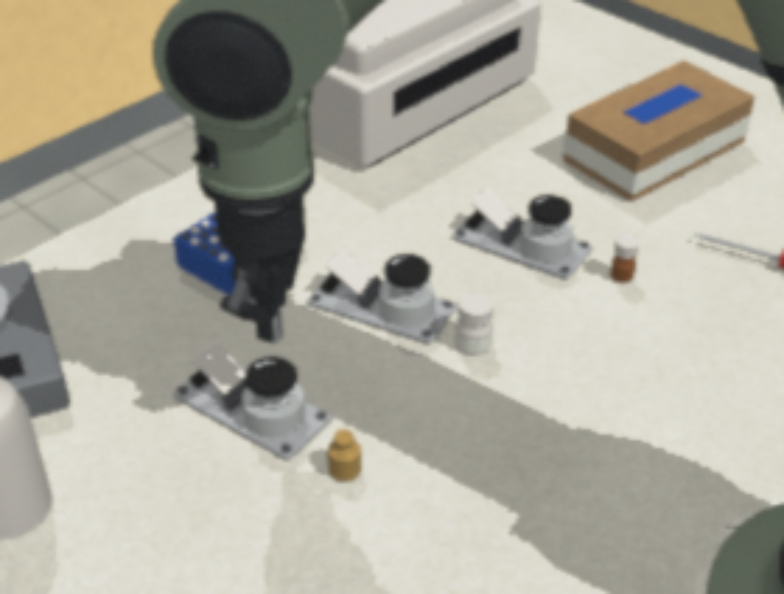

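The fingertip at (270,335) hangs just above the left pad at (272,370). I'll press it 8 mm.

Emit:
{"op": "carry_out", "data": {"series": [[0, -0.002, 0.008, 0, 0, 0, 255], [0, -0.002, 0.014, 0, 0, 0, 255], [0, -0.002, 0.018, 0, 0, 0, 255], [0, -0.002, 0.0225, 0, 0, 0, 255], [0, -0.002, 0.0225, 0, 0, 0, 255], [0, -0.002, 0.0225, 0, 0, 0, 255]]}}

```text
clock: 3.28
position: [0.5358, 0.1921, 0.061]
tool_rot: [-3.142, -0.0, 0.406]
force: [0.8, -0.3, -0.9]
grip_width: 0.0002
```

```bash
cat > rd.py <<'E'
from h import *
F=[];Z=[]
for i in range(8):
    imaging.grab_frame("top"); s=telemetry.observe(); F.append(s['force']); Z.append(s['position'])
print(s['clock'],np.mean(Z,0).round(4),np.mean(F,0).round(2),np.std(F,0).round(2))
E
python3 rd.py
```

```text
3.675 [0.5358 0.1921 0.061 ] [ 0.04 -0.21 -0.1 ] [0.54 0.25 0.58]
```

Force is about zero at z=0.061, which is odd, so I'll take another look.

```bash
python3 - <<'E'
from h import *
p,d=imaging.grab_frame("side"); cv2.imwrite("pics/s2.png",cv2.resize(p[180:280,210:330],None,fx=6,fy=6,interpolation=cv2.INTER_CUBIC))
P=cloud("side",d)
m=(abs(P[...,0]-.537)<.03)&(abs(P[...,1]-.195)<.03)&(P[...,2]>.045)&(P[...,2]<.1)
print(np.histogram(P[...,2][m],bins=np.arange(.045,.1,.004)))
E
```

```text
(array([  4,   7,   2,   9,  20, 122,  67,   1,   0,   0,   0,   0,   5]), array([0.045, 0.049, 0.053, 0.057, 0.061, 0.065, 0.069, 0.073, 0.077,
       0.081, 0.085, 0.089, 0.093, 0.097]))
```

View pics/s2.png

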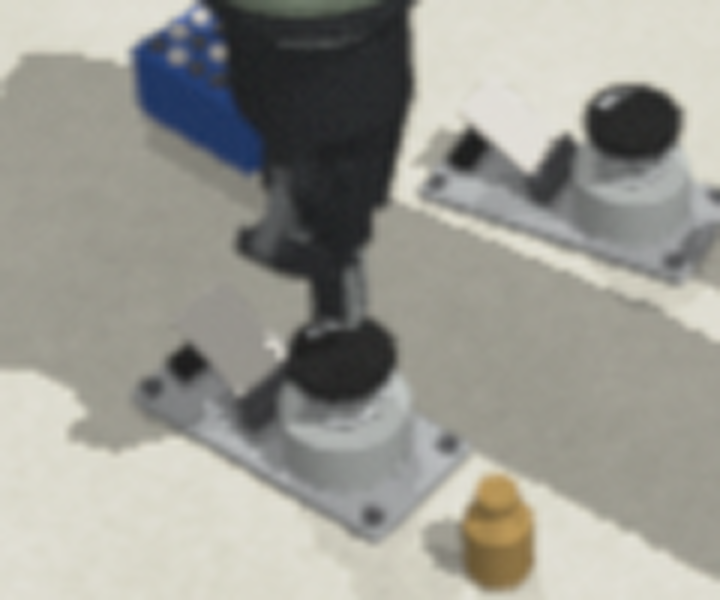

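```bash
python3 - <<'E'
from h import *
s=telemetry.observe(); print(s['position'],s['tool_rot'],s['grip_width'],s['force'])
for n in("side","top"):
    p,d=imaging.grab_frame(n); P=cloud(n,d)
    c=imaging.camera_info(n);T=np.linalg.inv(c["extrinsics"])
    for q in(s['position'],[.5368,.1925,.07],s['position']+[0,0,.03]):
        a=T[:3,:3]@np.array(q)+T[:3,3]; uv=(c["mtx"]@a)[:2]/a[2]; print(n,uv.round(1))
    m=(abs(P[...,0]-.54)<.1)&(abs(P[...,1]-.19)<.1)&(P[...,2]>.075)&(P[...,2]<.2)
    for z in np.arange(.075,.16,.01):
        k=m&(abs(P[...,2]-z-.005)<.005)
        if k.sum(): print(z.round(3),k.sum(),P[k][:,:2].min(0).round(3),P[k][:,:2].max(0).round(3))
    x=(200,150,300,250) if n=="top" else (220,180,300,260)
    cv2.imwrite(f"pics/{n}3.png",cv2.resize(p[x[1]:x[3],x[0]:x[2]],None,fx=6,fy=6,interpolation=cv2.INTER_NEAREST))
E
```

```text
[0.53570548 0.19205822 0.06093598] [-3.14156077e+00 -5.90742166e-05  4.05756035e-01] 0.00015421463268015692 [ 0.26954625 -0.22195589 -0.01487129]
side [266.6 240.5]
side [266. 238.]
side [266.  232.5]
0.085 1 [0.537 0.201] [0.537 0.201]
0.095 21 [0.522 0.185] [0.536 0.205]
0.105 25 [0.523 0.184] [0.537 0.208]
0.115 24 [0.522 0.183] [0.537 0.206]
0.125 12 [0.522 0.181] [0.531 0.199]
0.135 37 [0.511 0.162] [0.54  0.223]
0.145 40 [0.51  0.152] [0.541 0.23 ]
0.155 54 [0.506 0.146] [0.542 0.239]
top [235.1 203. ]
top [234.3 201.9]
top [233.1 200.8]
```

View pics/side3.png

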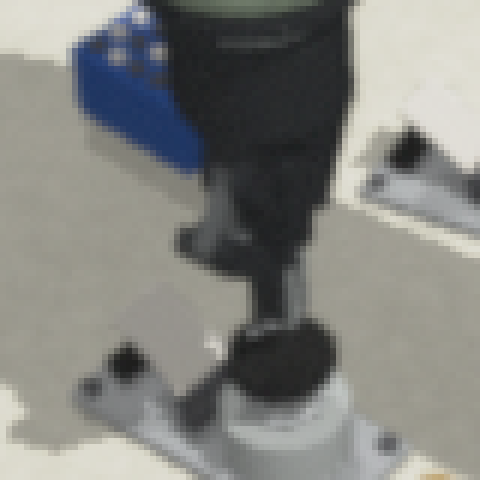

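```bash
python3 - <<'E'
from h import *
p,d=imaging.grab_frame("side"); P=cloud("side",d)
P0=cloud("side",np.load("pics/side0.npy"))
for v in range(220,250): print(v,[ (P[v,u]*1000).round(0).tolist() for u in(263,266,269)],p[v,266],P0[v,266].round(3))
E
```

```text
220 [[534.0, 200.0, 142.0], [519.0, 202.0, 153.0], [528.0, 185.0, 136.0]] [37 37 35] [ 0.65   0.099 -0.   ]
221 [[529.0, 204.0, 144.0], [520.0, 201.0, 149.0], [532.0, 182.0, 128.0]] [38 38 36] [ 0.648  0.101 -0.002]
222 [[525.0, 207.0, 146.0], [522.0, 200.0, 143.0], [527.0, 186.0, 130.0]] [38 37 35] [ 0.645  0.103 -0.003]
223 [[510.0, 219.0, 160.0], [521.0, 201.0, 141.0], [525.0, 188.0, 130.0]] [40 41 39] [ 0.64   0.108 -0.001]
224 [[513.0, 217.0, 154.0], [521.0, 201.0, 138.0], [523.0, 190.0, 129.0]] [41 41 38] [0.636 0.111 0.   ]
225 [[514.0, 216.0, 149.0], [525.0, 198.0, 130.0], [523.0, 190.0, 125.0]] [45 44 43] [ 0.636  0.111 -0.004]
226 [[512.0, 218.0, 149.0], [525.0, 199.0, 127.0], [526.0, 188.0, 118.0]] [46 45 44] [ 0.631  0.116 -0.001]
227 [[510.0, 220.0, 147.0], [524.0, 200.0, 124.0], [525.0, 189.0, 116.0]] [45 45 44] [ 0.629  0.117 -0.003]
228 [[531.0, 204.0, 118.0], [525.0, 199.0, 120.0], [526.0, 188.0, 111.0]] [46 46 43] [ 0.626  0.12  -0.003]
229 [[531.0, 205.0, 116.0], [524.0, 200.0, 117.0], [524.0, 190.0, 110.0]] [46 44 42] [ 0.623  0.123 -0.003]
230 [[532.0, 204.0, 111
[... 1331 characters left out ...]
 65.0], [524.0, 204.0, 68.0], [516.0, 200.0, 72.0]] [39 40 40] [0.524 0.204 0.068]
244 [[525.0, 214.0, 72.0], [522.0, 206.0, 68.0], [515.0, 201.0, 70.0]] [39 38 38] [0.522 0.206 0.067]
245 [[526.0, 213.0, 66.0], [520.0, 208.0, 67.0], [516.0, 201.0, 65.0]] [38 39 38] [0.519 0.208 0.068]
246 [[525.0, 214.0, 63.0], [518.0, 210.0, 66.0], [514.0, 203.0, 63.0]] [52 52 52] [0.519 0.209 0.064]
247 [[533.0, 208.0, 50.0], [519.0, 209.0, 61.0], [520.0, 198.0, 52.0]] [84 84 83] [0.521 0.208 0.059]
248 [[540.0, 203.0, 37.0], [524.0, 205.0, 50.0], [531.0, 190.0, 34.0]] [112 112 111] [0.522 0.207 0.053]
249 [[536.0, 206.0, 39.0], [534.0, 198.0, 34.0], [525.0, 195.0, 39.0]] [137 138 135] [0.531 0.201 0.038]
```

The depth image shows the real fingertip still at z≈0.09 and the pad untouched. The tip is therefore about 25–30 mm above the reported TCP. I'll descend in steps, checking force and images.

Emit:
{"op": "carry_out", "data": {"series": [[0.001, 0, 0.006, 0, 0, 0, 255], [0.001, 0, 0.012, 0, 0, 0, 255], [0.001, 0, 0.012, 0, 0, 0, 255]]}}

```text
clock: 4.25
position: [0.5362, 0.1923, 0.0482]
tool_rot: [-3.142, 0.001, 0.406]
force: [-0.6, -0.3, 0.3]
grip_width: -0.0002
```

```bash
cat > rd.py <<'E'
from h import *
import sys
n=int(sys.argv[1]); c=[float(v) for v in sys.argv[2:4]]
F=[];Z=[]
for i in range(n):
    p,d=imaging.grab_frame("side"); s=telemetry.observe(); F.append(s['force']); Z.append(s['position'])
print(s['clock'],np.mean(Z,0).round(4),np.mean(F,0).round(2),np.std(F,0).round(2))
P=cloud("side",d); X,Y,z=P[...,0]-c[0],P[...,1]-c[1],P[...,2]
m=(np.hypot(X,Y)<.024)
# pad top near camera half
k=m&(z>.05)&(z<.075)&((-.7*X+.7*Y)>.005)
print("pad z med",np.median(z[k]).round(4),k.sum())
f=m&(z>.073)&(z<.13); print("finger lowest",np.sort(z[f])[:8].round(3))
E
python3 rd.py 4 .537 .1925
```

```text
4.45 [0.5365 0.1924 0.0488] [ 0.27 -0.43  0.86] [0.38 0.69 0.49]
pad z med 0.0676 94
finger lowest [0.081 0.083 0.084 0.084 0.086 0.086 0.087 0.087]
```

Emit:
{"op": "carry_out", "data": {"series": [[0, 0, 0.004, 0, 0, 0, 255], [0, 0, 0.004, 0, 0, 0, 255]]}}

```text
clock: 4.7
position: [0.5364, 0.1924, 0.0446]
tool_rot: [-3.142, 0.0, 0.406]
force: [-0.1, 0.1, -0.6]
grip_width: 0.0001
```

```bash
python3 rd.py 4 .537 .1925
```

```text
4.9 [0.5366 0.1924 0.0449] [ 0.11 -0.1  -0.36] [0.62 0.51 0.19]
pad z med 0.0678 95
finger lowest [0.077 0.077 0.077 0.08  0.081 0.081 0.083 0.083]
```

Emit:
{"op": "carry_out", "data": {"series": [[0, 0, 0.004, 0, 0, 0, 255], [0, 0, 0.004, 0, 0, 0, 255]]}}

```text
clock: 5.15
position: [0.5364, 0.1923, 0.0406]
tool_rot: [-3.142, 0.0, 0.406]
force: [0.4, 0.1, -0.3]
grip_width: 0.0001
```

```bash
python3 rd.py 5 .537 .1925
```

```text
5.4 [0.5366 0.1924 0.0408] [0.3  0.11 0.12] [0.25 0.32 0.33]
pad z med 0.0681 93
finger lowest [0.073 0.076 0.076 0.078 0.079 0.079 0.079 0.08 ]
```

Emit:
{"op": "carry_out", "data": {"series": [[0, 0, 0.004, 0, 0, 0, 255], [0, 0, 0.004, 0, 0, 0, 255]]}}

```text
clock: 5.65
position: [0.5365, 0.1924, 0.0366]
tool_rot: [-3.142, 0.0, 0.406]
force: [-0.4, -0.2, 0.8]
grip_width: -0.0003
```

```bash
python3 rd.py 5 .537 .1925
```

```text
5.9 [0.5365 0.1924 0.0368] [-0.53  0.09  0.74] [0.64 0.8  0.49]
pad z med 0.0678 87
finger lowest [0.073 0.073 0.075 0.075 0.075 0.076 0.076 0.076]
```

Emit:
{"op": "carry_out", "data": {"series": [[0, 0, 0.004, 0, 0, 0, 255], [0, 0, 0.004, 0, 0, 0, 255]]}}

```text
clock: 6.15
position: [0.5367, 0.1925, 0.0327]
tool_rot: [-3.142, -0.0, 0.406]
force: [0.9, -0.3, 2.3]
grip_width: 0.0004
```

```bash
python3 rd.py 6 .537 .1925
```

```text
6.45 [0.5367 0.1925 0.0329] [0.6  0.04 1.84] [0.27 0.5  0.31]
pad z med 0.0644 93
finger lowest [0.073 0.074 0.074 0.074 0.074 0.075 0.075 0.075]
```

Emit:
{"op": "carry_out", "data": {"series": [[0, 0, 0.004, 0, 0, 0, 255], [0, 0, 0.004, 0, 0, 0, 255]]}}

```text
clock: 6.7
position: [0.5367, 0.1925, 0.0287]
tool_rot: [-3.142, -0.0, 0.406]
force: [0.5, 0.7, 4.1]
grip_width: 0.0002
```

```bash
python3 rd.py 8 .537 .1925
```

```text
7.1 [0.5367 0.1925 0.0289] [0.26 0.27 2.94] [0.42 0.14 0.44]
pad z med 0.0601 108
finger lowest [0.073 0.073 0.074 0.074 0.075 0.076 0.076 0.077]
```

The left pad gives about 275–300 N/m, with contact at a reported z≈0.036. Next is the middle mount.

Emit:
{"op": "carry_out", "data": {"series": [[0, 0, -0.045, 0, 0, 0, 255], [-0.013, 0.04, -0.045, 0, 0, 0, 255], [-0.03, 0.093, -0.045, 0, 0, 0, 255], [-0.047, 0.146, -0.045, 0, 0, 0, 255], [-0.063, 0.198, -0.045, 0, 0, 0, 255], [-0.063, 0.198, -0.035, 0, 0, 0, 255], [-0.063, 0.198, -0.02, 0, 0, 0, 255], [-0.063, 0.198, -0.012, 0, 0, 0, 255], [-0.063, 0.198, -0.012, 0, 0, 0, 255], [-0.063, 0.198, -0.012, 0, 0, 0, 255]]}}

```text
clock: 8.35
position: [0.557, -0.0137, 0.0411]
tool_rot: [-3.142, -0.0, 0.407]
force: [-0.0, -0.1, -1.0]
grip_width: 0.0002
```

```bash
python3 rd.py 4 .557 -.0145; python3 rd.py 1 .537 .1925
```

```text
8.55 [ 0.5571 -0.0141  0.0412] [-0.   -0.09 -0.22] [0.53 0.39 0.68]
pad z med 0.0672 86
finger lowest [0.075 0.076 0.078 0.08  0.081 0.082 0.082 0.082]
8.6 [ 0.557  -0.0143  0.0412] [-0.56 -0.45 -0.34] [0. 0. 0.]
pad z med 0.0679 89
finger lowest []
```

Now press to reported z≈0.030, about 6 mm down.

Emit:
{"op": "carry_out", "data": {"series": [[0, 0, 0.004, 0, 0, 0, 255], [0, 0, 0.008, 0, 0, 0, 255], [0, 0, 0.011, 0, 0, 0, 255], [0, 0, 0.011, 0, 0, 0, 255], [0, 0, 0.011, 0, 0, 0, 255]]}}

```text
clock: 9.22
position: [0.5572, -0.0144, 0.0301]
tool_rot: [3.141, -0.0, 0.406]
force: [-1.6, 0.2, 9.8]
grip_width: 0.0001
```

```bash
python3 rd.py 8 .557 -.0145
```

```text
9.625 [ 0.5572 -0.0144  0.0301] [-1.2  -0.09  9.  ] [0.61 0.73 0.32]
pad z med 0.0609 87
finger lowest [0.073 0.074 0.074 0.075 0.076 0.076 0.076 0.077]
```

The middle pad gives about 1000 N/m, so it is the stiffest. On to the right mount.

Emit:
{"op": "carry_out", "data": {"series": [[0, 0, -0.045, 0, 0, 0, 255], [-0.025, 0.036, -0.045, 0, 0, 0, 255], [-0.055, 0.08, -0.045, 0, 0, 0, 255], [-0.085, 0.124, -0.045, 0, 0, 0, 255], [-0.111, 0.162, -0.045, 0, 0, 0, 255], [-0.111, 0.162, -0.035, 0, 0, 0, 255], [-0.111, 0.162, -0.02, 0, 0, 0, 255], [-0.111, 0.162, -0.011, 0, 0, 0, 255], [-0.111, 0.162, -0.011, 0, 0, 0, 255], [-0.111, 0.162, -0.011, 0, 0, 0, 255]]}}

```text
clock: 10.88
position: [0.5191, -0.2065, 0.0411]
tool_rot: [3.142, -0.0, 0.407]
force: [-0.2, 0.6, -0.2]
grip_width: -0.0003
```

```bash
python3 rd.py 4 .519 -.207
```

```text
11.075 [ 0.5191 -0.2069  0.0412] [ 0.26 -0.35 -0.31] [0.75 0.49 0.25]
pad z med 0.0664 69
finger lowest [0.075 0.076 0.077 0.078 0.078 0.08  0.081 0.082]
```

Emit:
{"op": "carry_out", "data": {"series": [[0, 0, 0.004, 0, 0, 0, 255], [0, 0, 0.008, 0, 0, 0, 255], [0, 0, 0.011, 0, 0, 0, 255], [0, 0, 0.011, 0, 0, 0, 255], [0, 0, 0.011, 0, 0, 0, 255]]}}

```text
clock: 11.7
position: [0.5191, -0.2071, 0.03]
tool_rot: [3.141, -0.0, 0.406]
force: [-0.4, -0.2, 5.2]
grip_width: 0.0002
```

```bash
python3 rd.py 8 .519 -.207
```

```text
12.1 [ 0.5191 -0.2071  0.03  ] [ 0.7  -0.9   5.87] [0.63 0.42 0.41]
pad z med 0.0619 70
finger lowest [0.073 0.073 0.074 0.076 0.076 0.076 0.077 0.077]
```

The right pad is about 600–650 N/m, so the left mount is softest. I'll lift away and check the spray clearance and the tag geometry.

Emit:
{"op": "carry_out", "data": {"series": [[0, 0, -0.045, 0, 0, 0, 255], [0.03, -0.04, -0.06, 0, 0, 0, 255], [0.063, -0.084, -0.06, 0, 0, 0, 255], [0.096, -0.128, -0.06, 0, 0, 0, 255], [0.129, -0.172, -0.06, 0, 0, 0, 255], [0.129, -0.172, -0.06, 0, 0, 0, 255]]}}

```text
clock: 12.85
position: [0.5697, 0.007, 0.0897]
tool_rot: [-3.14, -0.001, 0.412]
force: [-0.4, -0.9, 0.3]
grip_width: 0.0001
```

```bash
python3 - <<'E'
from h import *
s=telemetry.observe(); print(s['clock'],s['position'],s['force'])
P=cloud("top",np.load("pics/top0.npy"))
m=(P[...,1]>.28)&(P[...,1]<.5)&(P[...,0]>.5)&(P[...,0]<.75)&(P[...,2]>.03)
for z in(.03,.08,.13,.18):
    k=m&(P[...,2]>z)&(P[...,2]<z+.05); print(z,k.sum(),P[k].min(0).round(3),P[k].max(0).round(3))
for n in("side","top"):
    p,d=imaging.grab_frame(n); P=cloud(n,d); c=np.array([.537,.1925])
    a=.15; X=(P[...,0]-c[0])*np.cos(a)+(P[...,1]-c[1])*np.sin(a); Y=-(P[...,0]-c[0])*np.sin(a)+(P[...,1]-c[1])*np.cos(a); Z=P[...,2]
    t=(X>.06)&(X<.105)&(abs(Y)<.04)&(Z>.03)&(Z<.07)
    print(n,t.sum(),"Y mid",Y[t].min().round(4),Y[t].max().round(4),"X",X[t].min().round(4),X[t].max().round(4), "fit z=a+bX",np.polyfit(X[t],Z[t],1))
    if n=="side": cv2.imwrite("pics/s4.png",cv2.resize(p[180:290,190:330],None,fx=5,fy=5,interpolation=cv2.INTER_CUBIC))
E
```

```text
12.85 [0.56973757 0.00702717 0.08967657] [-0.398667   -0.86194039  0.27707208]
0.03 806 [0.589 0.298 0.03 ] [0.75  0.458 0.079]
0.08 272 [0.589 0.394 0.08 ] [0.665 0.457 0.13 ]
0.13 457 [0.589 0.397 0.13 ] [0.664 0.451 0.179]
0.18 410 [0.562 0.418 0.18 ] [0.654 0.463 0.212]
side 135 Y mid -0.02 0.0174 X 0.0613 0.0903 fit z=a+bX [ 0.6364763  -0.00599753]
top 135 Y mid -0.0173 0.0169 X 0.0607 0.0896 fit z=a+bX [ 0.62245807 -0.0033508 ]
```

View pics/s4.png

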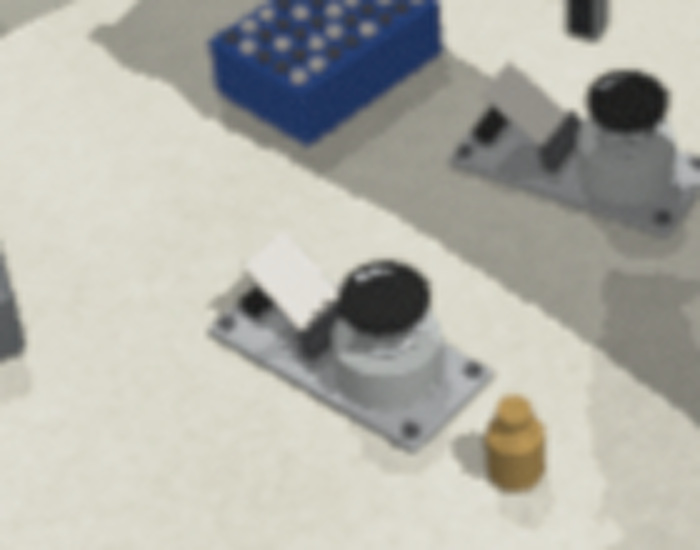

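The tag at (290,280) stands up and its axis fits yaw 0.15, and the mount hasn't moved. I'll go above the tag.

Emit:
{"op": "carry_out", "data": {"series": [[0.03, -0.04, 0, 0, 0, 0, 255], [0.062, -0.083, 0, 0, 0, 0, 255], [0.094, -0.125, 0, 0, 0, 0, 255], [0.125, -0.167, 0, 0, 0, 0, 255], [0.125, -0.167, 0.01, 0, 0, 0, 255], [0.125, -0.167, 0.035, 0, 0, 0, 255], [0.125, -0.167, 0.055, 0, 0, 0, 255], [0.125, -0.167, 0.06, 0, 0, 0, 255], [0.125, -0.167, 0.06, 0, 0, 0, 255]]}}

```text
clock: 14.08
position: [0.6185, 0.2042, 0.0299]
tool_rot: [3.142, 0.0, 0.405]
force: [0.1, -0.1, -0.1]
grip_width: -0.0003
```

```bash
python3 - <<'E'
from h import *
p,d=imaging.grab_frame("side"); s=telemetry.observe(); print(s['clock'],s['position'],s['force'])
cv2.imwrite("pics/s5.png",cv2.resize(p[180:290,190:330],None,fx=5,fy=5,interpolation=cv2.INTER_CUBIC))
E
```

```text
14.125 [0.61874522 0.20450733 0.03042389] [0.56124947 0.40118817 0.4633884 ]
```

View pics/s5.png

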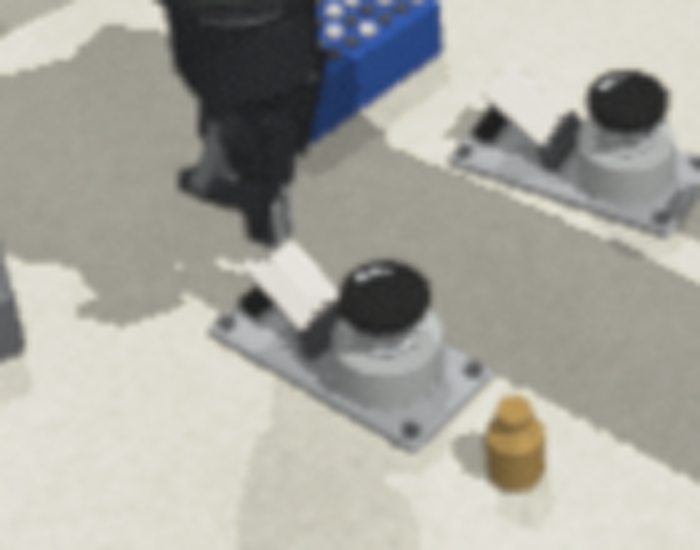

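```bash
python3 - <<'E'
from h import *
c=imaging.camera_info("side");T=np.linalg.inv(c["extrinsics"])
for q in([.6187,.2045,.0645],[.6187,.2045,.03],[.6165,.2042,.048]):
    a=T[:3,:3]@np.array(q)+T[:3,3]; uv=(c["mtx"]@a)[:2]/a[2]; print((uv-[190,180])*5)
P=cloud("side",imaging.grab_frame("side")[1])
m=(abs(P[...,0]-.62)<.04)&(abs(P[...,1]-.205)<.04)&(P[...,2]>.056)
for z in np.arange(.056,.11,.008):
    k=m&(P[...,2]>=z)&(P[...,2]<z+.008)
    if k.sum(): print(z.round(3),k.sum(),P[k][:,:2].mean(0).round(3),P[k][:,:2].min(0).round(3),P[k][:,:2].max(0).round(3))
E
```

```text
[265.33487604 233.37480657]
[271.10407756 277.9706092 ]
[271.07781177 256.59734414]
0.056 2 [0.612 0.202] [0.612 0.197] [0.612 0.207]
0.064 9 [0.609 0.207] [0.607 0.198] [0.617 0.216]
0.072 21 [0.61 0.21] [0.605 0.195] [0.618 0.219]
0.08 24 [0.611 0.209] [0.606 0.189] [0.619 0.22 ]
0.088 15 [0.609 0.21 ] [0.606 0.199] [0.619 0.219]
0.096 9 [0.607 0.204] [0.604 0.193] [0.611 0.215]
0.104 26 [0.609 0.199] [0.594 0.169] [0.622 0.236]
```

The tip matches its projection at z≈0.064. I'll push down with a slight shift towards the pad.

Emit:
{"op": "carry_out", "data": {"series": [[-0.006, -0.001, 0, 0, 0, 0, 255], [-0.006, -0.001, 0.006, 0, 0, 0, 255], [-0.006, -0.001, 0.012, 0, 0, 0, 255], [-0.006, -0.001, 0.017, 0, 0, 0, 255], [-0.006, -0.001, 0.022, 0, 0, 0, 255], [-0.006, -0.001, 0.027, 0, 0, 0, 255], [-0.006, -0.001, 0.032, 0, 0, 0, 255], [-0.006, -0.001, 0.032, 0, 0, 0, 255]]}}

```text
clock: 15.18
position: [0.6122, 0.2032, -0.0026]
tool_rot: [-3.142, 0.001, 0.406]
force: [0.3, 0.6, -0.7]
grip_width: 0.0002
```

```bash
python3 rd.py 4 .537 .1925
```

```text
15.375 [ 0.6124  0.2032 -0.0022] [-0.1 -0.2 -0.1] [0.51 0.26 0.72]
pad z med 0.0681 99
finger lowest [0.073]
```

Emit:
{"op": "carry_out", "data": {"series": [[0, 0, 0.003, 0, 0, 0, 255], [0, 0, 0.006, 0, 0, 0, 255], [0, 0, 0.006, 0, 0, 0, 255]]}}

```text
clock: 15.75
position: [0.6123, 0.2032, -0.0084]
tool_rot: [-3.142, 0.001, 0.406]
force: [0.1, 1.1, 0.2]
grip_width: -0.0001
```

```bash
cat > lk.py <<'E'
from h import *
import sys
p,d=imaging.grab_frame("side"); s=telemetry.observe(); print(s['clock'],s['position'],s['force'])
cv2.imwrite(f"pics/{sys.argv[1]}.png",cv2.resize(p[180:290,190:330],None,fx=5,fy=5,interpolation=cv2.INTER_CUBIC))
E
python3 rd.py 4 .537 .1925; python3 lk.py s6
```

```text
15.95 [ 0.6123  0.2032 -0.0083] [ 0.48  0.08 -0.01] [0.55 0.22 0.65]
pad z med 0.0681 90
finger lowest []
16.0 [ 0.61238355  0.20327116 -0.00813039] [0.50846161 0.97956732 0.14259348]
```

View pics/s6.png

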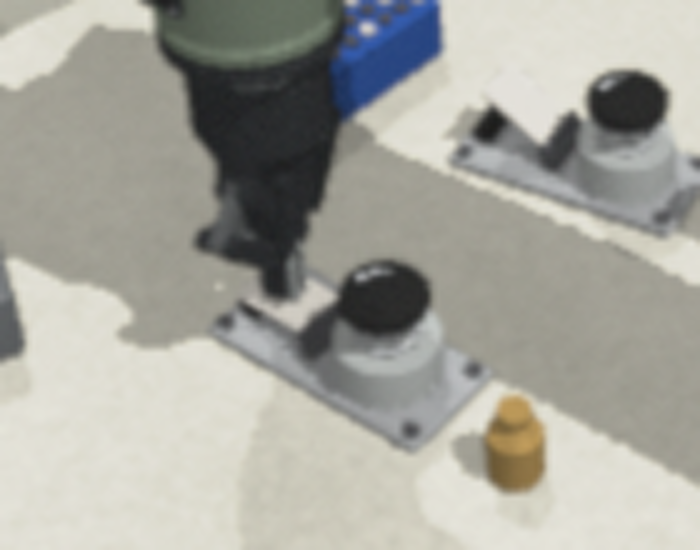

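The finger at (285,285) is on the tag, which is nearly level. I'll push on until the force rises.

Emit:
{"op": "carry_out", "data": {"series": [[0, 0, 0.0015, 0, 0, 0, 255], [0, 0, 0.002, 0, 0, 0, 255], [0, 0, 0.002, 0, 0, 0, 255]]}}

```text
clock: 16.38
position: [0.6127, 0.2033, -0.0092]
tool_rot: [3.141, -0.0, 0.406]
force: [-6.0, -2.1, 16.7]
grip_width: -0.0002
```

```bash
python3 rd.py 4 .537 .1925
```

```text
16.575 [ 0.6126  0.2033 -0.0092] [-5.05 -1.84 16.15] [0.26 0.45 0.56]
pad z med 0.0678 94
finger lowest []
```

The tag is at its stop with 16 N on it. I'll lift straight up, back off and check.

Emit:
{"op": "carry_out", "data": {"series": [[0, 0, -0.01, 0, 0, 0, 255], [0, 0, -0.05, 0, 0, 0, 255], [0, 0, -0.1, 0, 0, 0, 255], [0, 0, -0.15, 0, 0, 0, 255], [0, 0, -0.2, 0, 0, 0, 255], [0, 0, -0.2, 0, 0, 0, 255], [0, 0, -0.2, 0, 0, 0, 255]]}}

```text
clock: 17.45
position: [0.6123, 0.2031, 0.1897]
tool_rot: [3.142, 0.0, 0.406]
force: [-0.1, -0.4, -0.9]
grip_width: 0.0001
```

```bash
python3 - <<'E'
from h import *
p,d=imaging.grab_frame("side"); s=telemetry.observe(); print(s['clock'],s['position'],s['force'])
cv2.imwrite("pics/s7.png",cv2.resize(p[140:300,190:430],None,fx=3.3,fy=3.3,interpolation=cv2.INTER_CUBIC))
P=cloud("side",d)
for nm,c,a in(("L",(.537,.1925),.15),("M",(.557,-.0145),.315),("R",(.519,-.207),.23)):
    x,y=P[...,0]-c[0],P[...,1]-c[1]; X=x*np.cos(a)+y*np.sin(a);Y=-x*np.sin(a)+y*np.cos(a);Z=P[...,2]
    t=(X>.058)&(X<.095)&(abs(Y)<.014)&(Z>.017)&(Z<.07); pd=(np.hypot(x,y)<.018)&(Z<.09)
    print(nm,t.sum(),"slope angle",np.arctan(np.polyfit(X[t],Z[t],1)[0]).round(3),"z",np.median(Z[t]).round(4),"pad z",np.median(Z[pd]).round(4))
    q=(np.hypot(x,y)<.04)&(Z>.06)&(Z<.08); print("  pad mid",((P[q].min(0)+P[q].max(0))/2).round(4))
E
```

```text
17.5 [0.61197523 0.20300312 0.18898464] [ 0.47371449 -0.06756602 -0.35312982]
L 90 slope angle -0.011 z 0.0224 pad z 0.0678
  pad mid [0.5371 0.1935 0.0666]
M 93 slope angle 0.253 z 0.0397 pad z 0.0667
  pad mid [ 0.5566 -0.0147  0.0672]
R 71 slope angle 0.4 z 0.0398 pad z 0.0675
  pad mid [ 0.5203 -0.2067  0.0668]
```

View pics/s7.png

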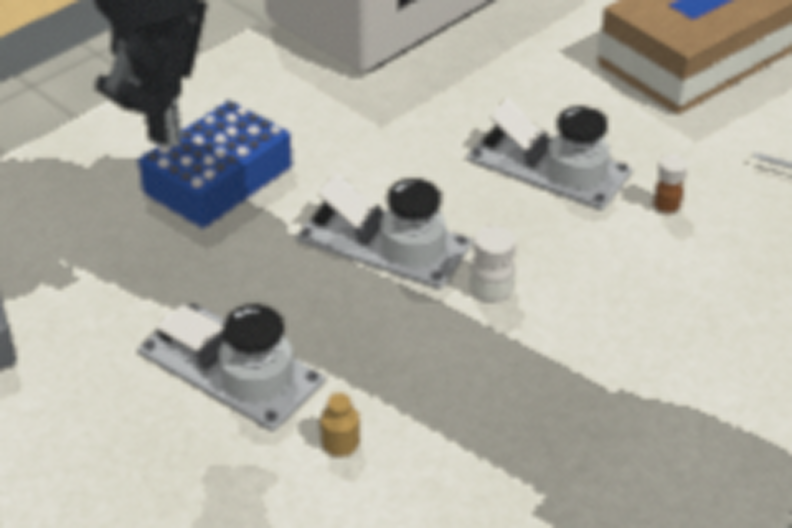

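The left tag at (190,327) lies level (-0.01 rad). The tags at (350,200) and (517,122) are still up, and the pads have risen and not moved. Handing in.

```bash
python3 -c "
from workcell import ticket
print(ticket.job_done())"
```

```text
the job is handed in; nothing more can be done
None
```

I pressed the three pads from left to right, found the left mount softest, pushed its tag down to the stop and took the hand away. The job is handed in at about 17.5 s; the interface gives no verdict.

| Mount | Force | Pad travel | Spring, approx. |
|---|---|---|---|
| Left | 2.9 N | 7.5 mm | 300 N/m |
| Middle | 9.0 N | 6 mm | 1000 N/m |
| Right | 5.9 N | 6 mm | 650 N/m |

**Last checks:**
- **Left tag:** it lies level (−0.01 rad by depth, after 16 N at the stop).
- **Other tags:** both are up in the picture, with their faces about 40 mm above the bench.
- **Pads and mounts:** all pads are back up, and their centres are within about 1 mm of where they began.
- **Bystanders:** the vial, jar, weight and rack look undisturbed. I judged those by eye and did not remeasure them.
- **Hand:** it is about 0.19 m up by its reported height and reads no contact force.

**Disagreements:**
- **Fingertip height:** the real tip sat about 34 mm above the reported TCP height. My first press met nothing, so I went down in small steps by force and depth image and allowed for the offset afterwards.
- **Tag slopes:** my fitted slopes for the middle and right tags (0.25 and 0.40 rad) came out lower than they look, and that 0.25 rad would put the middle tag past the 0.3 rad limit. I took these as poor fits from stray edge points because the picture and the heights show both tags raised, but I did not repeat the fit.

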